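# Open the spanner cradle and hold the hook spanner level over it

### The job

First pull the sprung end stop of the spanner cradle out until its pointer stands on the mark lines, and leave it there. Then lift the head-heavy hook spanner by its balance point, carry it level, and finish while still holding it, still and level, about 5 cm above its place in the cradle, lined up with it, head over the head rest and handle towards the end stop: do not put it down or let go. Leave the other things on the table where they are.

Things in the scene. Friction and masses are not known exactly. Their poses are not given: they have to be found in the camera images.
- spanner: Cast steel hook spanner lying flat, 302 mm long, 0.44-0.69 kg. Square bar handle 18 x 18 mm (6 to 24 mm above its underside) from y = -178 to +32 mm; tail block 28 x 20 x 30 mm high; head 30 mm high: hub 40 mm across at y = +52, one-sided hook up to y = +115, x = +35. Origin on the underside below the balance point; +y along the bar to the head, z up.
- balance (a point): The spanner's balance point: on the centre line of the bar, at mid-height (15 mm above the underside), 52 mm from the hub's centre towards the tail, 188 mm from the tail end. Axes as spanner.
- tail (a point): End of the spanner's handle (tail), 188 mm from the balance point, 15 mm above the underside.
- cradle: Fixed plywood board 84 x 410 x 14 mm, y = -265 to +145. Origin on the table below where the balance point belongs; +y to the head end (end plate 60 mm high, inner face y = +125), -y to the sprung end stop. Head rest 70 x 50 mm at y = +65, its top 34 mm above the table; U-shaped aluminium bar saddle at y = -110, 30 mm between cheeks, floor 40 and cheeks 56 mm above the table.
- seat (a point): Where the spanner's balance point lies when the spanner sits in the cradle: on the board's centre line, 49 mm above the table (the spanner's underside is then 34 mm above the table). Hold the balance point about 50 mm above this point. Axes as cradle.
- tail_seat (a point): Where the spanner's tail end lies when it sits in the cradle: 188 mm from seat towards -y of the cradle, same height.
- stop_slide (a joint): Travel of the sprung end stop in m: 0 fully in, grows as it is pulled out towards the cradle's -y, end of travel 0.070. Its pointer stands on the mark at 0.045. A light spring (40 N/m, 0.4 N at 0) pulls it back in and a friction brake of 6 N holds it wherever it is left, so it takes about 6 to 9 N to pull.
- stop_pointer (a point): The end stop's pointer: a thin dark cross bar through its foot, directly below the tab's centre plane, 16 mm above the table, moves with the stop. Axes as cradle.
- mark (a point): Centre of the mark: two short dark lines across the board's two edges, 208 mm from the cradle's origin towards its -y, 16 mm above the table. The pointer must stand between them, in line with them.
- stop_tab (a point): Grip point on the end stop's upright flat steel tab, on its centre plane, 70 mm above the table. The tab is 14 mm thick along the cradle's y, 26 mm wide across the board, its top 88 mm above the table; its foot is 40 mm long and 22 mm high; 35 mm is free on either side of it along y. Axes as cradle.
- wrench: Bystander, to be left where it is: open-ended wrench lying flat, about 180 mm long.
- coupling_ring: Bystander, to be left where it is: plain aluminium ring 84 mm across, 32 mm high.
- mug: Bystander, to be left where it is: white mug, 80 mm across, 92 mm high.
- jar: Bystander, to be left where it is: glass jar with lid, 68 mm across, 100 mm high.
- nozzle: Bystander, to be left where it is: aluminium hose nozzle standing upright, 64 mm across, 120 mm high.
- torch: Bystander, to be left where it is: black torch lying flat, 145 mm long, origin near its rear end.

How it is judged:
By the outcome, as a careful person would: the job done as asked, in the order asked, and still so for the second after the job is handed in, while the arm keeps its last pose, push and grip.
It also fails if it takes over 45 s, if anything falls off the work surface, if the arm or the gripper's body presses on something with over 40 N, if the wrist force passes 120 N, or if a joint passes its speed limit or range.

### The arm

A 6-joint arm with a two-finger parallel gripper is mounted at the origin on the work surface. World frame = base frame: x ahead of the robot, y to its left, z up, the work surface at z = 0. Lengths are in m, angles in rad, forces in N, time in s.
With the tool pointing down it reaches from about 0.375 to 0.9 m from the base axis. Payload 3.1 kg.
Tool frame: the origin (TCP) lies between the finger pads; the fingertips stand 8 mm ahead of it and the grasp point (between the pads) lies 11 mm behind it; z points along the fingers, y is the line along which they close (so a half turn about z gives the same grasp; the last joint's range is limited). The gripper opens to 85 mm and grips with 20 to 120 N. Pads are 22 mm wide; open, the fingers measure 114 mm over their backs; the gripper's body (76 mm by 85 mm) begins 54 mm behind the grasp point. The pads swing forward as they close: fully open they stand 13 mm farther back than shut.
Start: joints at [-1.433, 0.527, 1.433, -0, 1.181, -0.178], TCP at [0.194, -0.594, 0.239] pointing down, gripper open.
Joint ranges: [-3.08, 3.08], [-0.75, 2.2], [0.22, 2.44], [-1.43, 4.57], [0, 2.65], [-2.85, 2.85]. Speed limits (rad/s): [2.79, 2.79, 3.14, 3.14, 3.14, 3.14].

### API

Orientations are given as a unit quaternion [x, y, z, w].
In Python, from station import readout, cams, sign_off gives the robot as it stands.
- The arm moves only by the tool send_rows, never from a script. Its argument "commands" is text: rows parted by semicolons, each of 5 numbers parted by spaces: the finger opening in mm, from 0 to 85.4, then the shift along the tool's x, y, z each as a share of 0.02 m, from -1 to 1, then the turn about the tool's z as a share of 4 degrees, from -1 to 1. In form: grip dx dy dz spin; .... A call has 1 to 20 rows; each row shifts and turns the commanded pose from where the row before left it, along the tool's axes as they then stand; what a row does not reach is not made up. A row lasts 1/12 s, in which the tool goes at most 41.7 mm and 7.16 degrees, less where a joint would pass 70% of its speed; a pose out of reach is approached as far as the arm can. A call with a number of a shift or a turn outside -1 to 1 is refused whole. A call with a gripper value outside its range is refused whole. The fingers move at their own pace and stop on an object; "grip_force" is the grip in N (left out, the last holds). Time passes only in rows, so rows that do not move let the fingers close. It gives the time, the measured TCP pose, the force, the opening and the grip force at its end, in the units of the state.
- readout.sense(): the state, without advancing time (a new reading comes with each control period).
- cams.snapshot(name): name is "scene" or "top"; returns a dict with "pixels" (480x640x3 uint8, red, green, blue), "intrinsics" (3x3 intrinsics, pixels), "dist" ([k1, k2, p1, p2, k3] as OpenCV has them; the pictures are not rectified), "eye" and "rotation" of the camera in the world. Camera axes: x right, y down, z forward; pixel columns grow to the right and rows downward; lengths in m; the calibration is good to about 2 mm. A picture is of the moment at which its call begins. There is no depth.
- sign_off(): hands the job in; it is judged then, once.
The state is a dict: "t": time; "q": joint angles; "qd": joint speeds; "tau": joint torques, N m; "tcp_pos": TCP position; "tool_rot": TCP orientation; "force": force on the tool from outside, world axes, zero at the start; "ft_torque": the same for the moment, N m; "finger_gap": opening from 0.0 (shut) to 1.0 (fully open); "gripper_force": force on a finger pad.
Only numpy, scipy, OpenCV 4.12 (cv2) and the standard library are available. Lean on these libraries where they do the work, as an engineer would, in place of code of your own. Each camera call takes 0.05 s, during which the arm holds its last target. There are 200 camera calls.

## Working session

There is one attempt and no reset: what is moved stays moved. The work goes in short steps, Python scripts to look and compute and a tool call to move; the robot and the scene stay as the last step left them, time stands still between calls to the robot, and variables do not carry over. Pictures are saved under pics/ and viewed, at most 10 in all, crops included, and the job is handed in when it is done.

Besides the shell and the picture viewer there is one more tool, called after "Request:" as name(argument=value, ...), one argument or row to a line, values as JSON. send_rows: Moves the arm, as the interface text tells. Its arguments: {"type":"object","properties":{"commands":{"type":"string"},"grip_force":{"type":"number"}},"required":["commands"]}

```bash
mkdir -p pics; ls; cat > h.py <<'E'
import numpy as np, cv2
from station import readout, cams, sign_off
def snap(n,f):
    c=cams.snapshot(n); cv2.imwrite('pics/'+f,c['pixels'][:,:,::-1]); 
    np.savez('pics/'+f+'.npz',**{k:np.array(c[k]) for k in c}); return c
def load(f): return np.load('pics/'+f+'.npz')
def topix(c,P):
    R=np.array(c['rotation']); P=np.atleast_2d(P)-np.array(c['eye'])
    p,_=cv2.projectPoints(P@R,np.zeros(3),np.zeros(3),np.array(c['intrinsics'],float),np.array(c['dist'],float)); return p[:,0]
def toworld(c,uv,z):
    u=cv2.undistortPoints(np.array(uv,float).reshape(-1,1,2),np.array(c['intrinsics'],float),np.array(c['dist'],float))[:,0]
    d=np.c_[u,np.ones(len(u))]@np.array(c['rotation']).T; e=np.array(c['eye'])
    s=(np.broadcast_to(z,len(d))-e[2])/d[:,2]; return e+d*s[:,None]
E
python3 - <<'E'
from h import *
for n in('scene','top'):
    c=snap(n,n+'0.png'); print(n,np.round(c['eye'],3),np.round(c['rotation'],3).tolist(),np.round(c['intrinsics'],1).tolist())
s=readout.sense(); print(s)
E
```

```text
pics
scene [1.271 0.448 0.991] [0.442, 0.819, -0.325, -0.169] [[486.0, 0.0, 311.8], [0.0, 486.0, 232.5], [0.0, 0.0, 1.0]]
top [ 0.463 -0.039  1.405] [-0.702, 0.711, -0.027, 0.025] [[584.4, 0.0, 327.4], [0.0, 584.4, 246.1], [0.0, 0.0, 1.0]]
{'t': 0.1, 'q': array([-1.43348754e+00,  5.28407484e-01,  1.43376496e+00,  6.58763439e-06,
        1.18141217e+00, -1.78515130e-01]), 'qd': array([ 1.43191735e-03, -2.02877216e-03, -2.72704705e-03,  9.52157227e-06,
        2.70097185e-03,  1.05481160e-03]), 'tau': array([-3.42913700e-04, -4.43302917e+01, -1.78586322e+01, -2.06362483e-04,
        3.92551854e-03,  8.60217071e-07]), 'tcp_pos': array([ 0.1940584 , -0.59345045,  0.23841333]), 'tool_rot': array([ 9.87557502e-01,  1.57255172e-01,  2.35643307e-05, -9.95709545e-04]), 'force': array([0.54928444, 0.31804892, 0.28167786]), 'ft_torque': array([0.04536613, 0.04142229, 0.02665614]), 'gripper_force': 0.0, 'finger_gap': 1.0011519650000529}
```

View pics/top0.png

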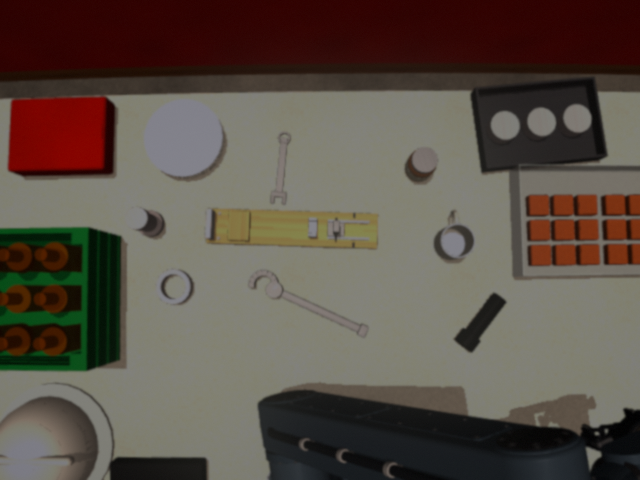

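View pics/scene0.png

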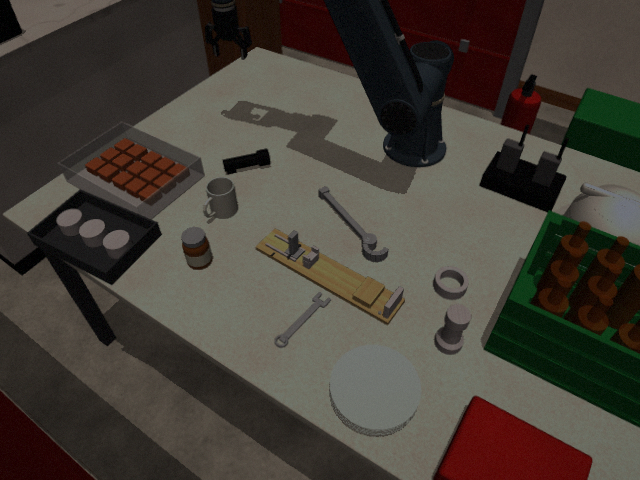

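The top view shows the cradle around (207–378, 209–248) with its head end on the left, and the spanner running from its head at (265,283) to its tail at (364,330). I'll enlarge that area to get precise pixels.

```bash
python3 - <<'E'
from h import *
c=load('top0.png'); im=c['pixels'][:,:,::-1]
k=np.clip(im[198:345,195:395].astype(float)*1.6,0,255).astype(np.uint8)
k=cv2.resize(k,None,fx=4,fy=4,interpolation=cv2.INTER_CUBIC)
for i in range(0,200,20): cv2.putText(k,str(195+i),(i*4,10),0,.35,(0,0,255)); cv2.line(k,(i*4,12),(i*4,18),(0,0,255))
for i in range(2,147,20): cv2.putText(k,str(198+i),(0,i*4+4),0,.35,(0,0,255)); cv2.line(k,(26,i*4),(32,i*4),(0,0,255))
cv2.imwrite('pics/crop1.png',k)
E
```

```text
(no output)
```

View pics/crop1.png

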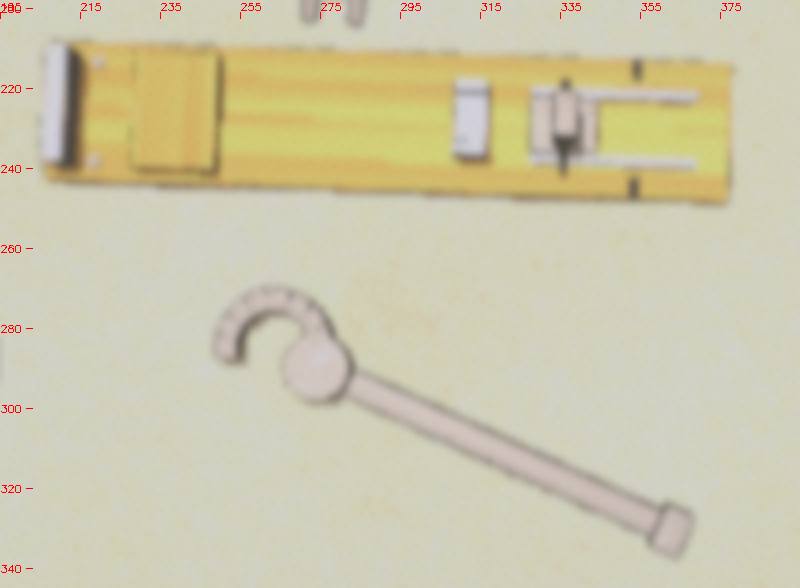

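```bash
python3 - <<'E'
from h import *
c=load('top0.png')
px=lambda L:[(a/4+195-.4,b/4+198-.4) for a,b in L]
sp=toworld(c,px([(317,367),(682,533)]),.030); d=sp[0]-sp[1]; L=np.linalg.norm(d); u=d/L
print('spanner hub,tail',sp.round(4),'len(240)',L, 'yaw y axis',np.degrees(np.arctan2(u[1],u[0])))
print('balance', (sp[0]-.052*u).round(4),(sp[1]+.188*u).round(4))
b=toworld(c,px([(733,64),(729,204),(47,180)]),.014); print('board corners',b.round(4), np.linalg.norm(b[0]-b[1]),np.linalg.norm(b[2]-b[1]))
m=toworld(c,px([(637,70),(633,188)]),.016); print('marks',m.round(4),m.mean(0))
p=toworld(c,px([(566,82),(563,173)]),.016); print('pointer',p.round(4),p.mean(0))
e=(b[2]-b[1])/np.linalg.norm(b[2]-b[1]); print('cradle y yaw',np.degrees(np.arctan2(e[1],e[0])))
n=m[0]-m[1]; print('mark-yaw+90',np.degrees(np.arctan2(n[1],n[0]))+90)
o1=m.mean(0)+.208*e; o2=b[:2].mean(0)+.265*e; print('origin',o1.round(4),o2.round(4))
# tab top centre
t=toworld(c,px([(566,115)]),.088); print('tab top',t.round(4), 'pointer->', (m.mean(0)-p.mean(0))@e)
s=toworld(c,px([(471,120)]),.056);print('saddle',s,(s[0]-o1)@e)
E
```

```text
Traceback (most recent call last):
  File "h.py", line 12, in toworld
    d=np.c_[u,np.ones(len(u))]@np.array(c['rotation']).T; e=np.array(c['eye'])
      ~~~~~~~~~~~~~~~~~~~~~~~~^~~~~~~~~~~~~~~~~~~~~~~~~~
ValueError: matmul: Input operand 1 has a mismatch in its core dimension 0, with gufunc signature (n?,k),(k,m?)->(n?,m?) (size 4 is different from 3)
```

```bash
sed -i "s/np.array(c\['rotation'\])/Rot.from_quat(c['rotation']).as_matrix()/; 1a from scipy.spatial.transform import Rotation as Rot" h.py; python3 - <<'E'
from h import *
c=load('top0.png')
print(Rot.from_quat(c['rotation']).as_matrix().round(2).tolist())
px=lambda L:[(a/4+195-.4,b/4+198-.4) for a,b in L]
sp=toworld(c,px([(317,367),(682,533)]),.030); d=sp[0]-sp[1]; L=np.linalg.norm(d); u=d/L
print('spanner hub,tail',sp.round(4),'len(240)',L, 'yaw y axis',np.degrees(np.arctan2(u[1],u[0])))
print('balance', (sp[0]-.052*u).round(4),(sp[1]+.188*u).round(4))
b=toworld(c,px([(733,64),(729,204),(47,180)]),.014); print('board corners',b.round(4), np.linalg.norm(b[0]-b[1]),np.linalg.norm(b[2]-b[1]))
m=toworld(c,px([(637,70),(633,188)]),.016); print('marks',m.round(4),m.mean(0))
p=toworld(c,px([(566,82),(563,173)]),.016); print('pointer',p.round(4),p.mean(0))
e=(b[2]-b[1])/np.linalg.norm(b[2]-b[1]); print('cradle y yaw',np.degrees(np.arctan2(e[1],e[0])))
n=m[0]-m[1]; print('mark-yaw+90',np.degrees(np.arctan2(n[1],n[0]))+90)
o1=m.mean(0)+.208*e; o2=b[:2].mean(0)+.265*e; print('origin',o1.round(4),o2.round(4))
t=toworld(c,px([(566,115)]),.088); print('tab top',t.round(4), 'pointer->', (m.mean(0)-p.mean(0))@e)
s=toworld(c,px([(471,120)]),.056);print('saddle',s,(s[0]-o1)@e)
r=Rot.from_quat(readout.sense()['tool_rot']).as_matrix(); print('tool',r.round(3).tolist())
E
```

```text
[[-0.01, -1.0, 0.07], [-1.0, 0.01, -0.0], [0.0, -0.07, -1.0]]
spanner hub,tail [[ 0.465   0.0834  0.03  ]
 [ 0.3655 -0.1294  0.03  ]] len(240) 0.2348692275307493 yaw y axis 64.9543379968365
balance [0.443  0.0363 0.03  ] [0.4451 0.0409 0.03  ]
board corners [[ 0.6433 -0.1656  0.014 ]
 [ 0.5592 -0.1616  0.014 ]
 [ 0.5783  0.2462  0.014 ]] 0.08422503477005312 0.40825283126047784
marks [[ 0.6401 -0.1078  0.016 ]
 [ 0.5693 -0.1043  0.016 ]] [ 0.60466907 -0.10605515  0.016     ]
pointer [[ 0.6333 -0.0652  0.016 ]
 [ 0.5787 -0.0627  0.016 ]] [ 0.60602025 -0.06395689  0.016     ]
cradle y yaw 87.31363425587567
mark-yaw+90 87.19006801822563
origin [0.6144 0.1017 0.016 ] [0.6137 0.1011 0.014 ]
tab top [[ 0.6057 -0.0636  0.088 ]] pointer-> -0.04211532843051954
saddle [[ 0.60686448 -0.00906036  0.056     ]] -0.11100890676280051
tool [[0.951, 0.311, -0.0], [0.311, -0.951, 0.002], [0.0, -0.002, -1.0]]
```

Request:
send_rows(
  commands="60 0 0 0 1;60 0 0 0 1;60 0 0 0 1;60 0 0 0 1;60 0 0 0 1;60 0 0 0 0.22;60 0.69 -0.98 0 0;60 0.69 -0.98 0 0;60 0.69 -0.98 0 0;60 0.69 -0.98 0 0;60 0.69 -0.98 0 0;60 0.69 -0.98 0 0;60 0.69 -0.98 0 0;60 0.69 -0.98 0 0;60 0.69 -0.98 0 0;60 0.69 -0.98 0 0;60 0.69 -0.98 0 0;60 0.69 -0.98 0 0;60 0.69 -0.98 0 0;60 0.69 -0.98 0 0",
  grip_force=40,
)

```text
t: 1.77
tcp_pos: [0.4009, -0.3282, 0.2392]
tool_rot: [1.0, -0.024, -0.0, -0.0]
force: [0.2, -0.5, -0.6]
finger_gap: 0.704
gripper_force: 0.0
```

Request:
send_rows(
  commands="40 0.69 -0.98 0 0;40 0.69 -0.98 0 0;40 0.69 -0.98 0 0;40 0.69 -0.98 0 0;40 0.69 -0.98 0 0;40 0.69 -0.98 0 0;40 0.69 -0.98 0 0;40 0.69 -0.98 0 0;40 0.69 -0.98 0 0;40 0.69 -0.98 0 0;40 0.69 -0.98 0 0;40 0.69 -0.98 0 0;40 0.69 -0.98 0 0;40 0.69 -0.98 0 0;40 0 0 0.8 0;40 0 0 0.8 0;40 0 0 0.8 0;40 0 0 0.8 0;40 0 0 0 0;40 0 0 0 0",
)

```text
t: 3.43
tcp_pos: [0.606, -0.0645, 0.1744]
tool_rot: [1.0, -0.024, -0.001, -0.0]
force: [-0.0, -0.1, 0.3]
finger_gap: 0.471
gripper_force: 0.0
```

```bash
cat >> h.py <<'E'
def show():
    s=readout.sense(); r=Rot.from_quat(s['tool_rot']).as_matrix()
    print('t',round(s['t'],2),'tcp',s['tcp_pos'].round(4),'yawx',np.degrees(np.arctan2(r[1,0],r[0,0])).round(2),'tilt',r[:2,2].round(4),'F',s['force'].round(1),'M',s['ft_torque'].round(2),'gap',round(s['finger_gap']*85.4,1),'gf',s['gripper_force'],'q',s['q'].round(2))
    return s,r
def togo(P,yaw=None):
    s,r=show(); d=r.T@(np.array(P)-s['tcp_pos'])/.02; 
    print('shares',d.round(2)); 
    if yaw is not None: print('spin', round(-(yaw-np.degrees(np.arctan2(r[1,0],r[0,0])))/4,2))
E
python3 - <<'E'
from h import *
togo([.606,-.064,.061],-2.75)
c=snap('scene','s1.png')['pixels']; 
k=cv2.resize(np.clip(c[170:330,220:420,::-1]*1.6,0,255).astype(np.uint8),None,fx=4,fy=3.75); cv2.imwrite('pics/c2.png',k)
E
```

```text
t 3.43 tcp [ 0.606  -0.0645  0.1744] yawx -2.74 tilt [-0.0027  0.0008] F [-0.  -0.1  0.3] M [-0.01 -0.02 -0.01] gap 40.2 gf 0.0 q [-0.29  0.59  1.53 -0.    1.03  1.33]
shares [ 0.01 -0.02  5.67]
spin 0.0
```

View pics/c2.png

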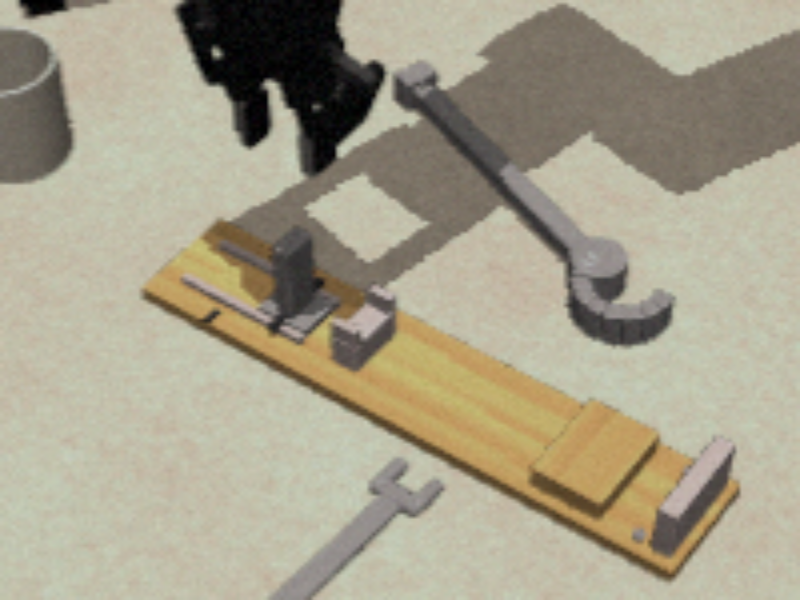

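The open fingers, at crop (250,130) and (320,160), straddle the tab's plane, with the tab top at (292,235). I'll go down and grip.

Request:
send_rows(
  commands="40 0 0 0.9 0;40 0 0 0.9 0;40 0 0 0.9 0;40 0 0 0.9 0;40 0 0 0.9 0;40 0 0 0.6 0;40 0 0 0.5 0;40 0 0 0 0;10 0 0 0 0;5 0 0 0 0;0 0 0 0 0;0 0 0 0 0;0 0 0 0 0;0 0 0 0 0;0 0 0 0 0;0 0 0 0 0",
  grip_force=40,
)

```text
t: 4.82
tcp_pos: [0.6076, -0.0643, 0.0644]
tool_rot: [1.0, -0.024, 0.001, -0.0]
force: [0.9, 4.0, 6.2]
finger_gap: 0.156
gripper_force: 41.8
```

```bash
python3 - <<'E'
from h import *
togo([.606,-.064,.061],-2.75)
E
```

```text
t 4.82 tcp [ 0.6076 -0.0643  0.0644] yawx -2.78 tilt [0.0022 0.0001] F [0.9 4.  6.2] M [ 0.69 -0.15  0.18] gap 13.3 gf 41.78883254528046 q [-0.29  0.74  1.6   0.    0.8   1.33]
shares [-0.08 -0.01  0.17]
spin -0.01
```

Request:
send_rows(
  commands="0 0 0.25 0 0;0 0 0.25 0 0;0 0 0.25 0 0;0 0 0.25 0 0;0 0 0.25 0 0;0 0 0.25 0 0;0 0 0.25 0 0;0 0 0.25 0 0;0 0 0 0 0;0 0 0 0 0;0 0 0 0 0",
)

```text
t: 5.73
tcp_pos: [0.6058, -0.1042, 0.0644]
tool_rot: [1.0, -0.024, 0.001, -0.0]
force: [0.4, 4.1, 6.5]
finger_gap: 0.156
gripper_force: 41.8
```

```bash
python3 - <<'E'
from h import *
show()
c=snap('scene','s2.png')['pixels']; d=snap('top','t2.png')['pixels']
f=lambda c,y0,y1,x0,x1:cv2.resize(np.clip(c[y0:y1,x0:x1,::-1]*1.7,0,255).astype(np.uint8),(800,300),interpolation=cv2.INTER_CUBIC)
cv2.imwrite('pics/c3.png',np.vstack([f(c,225,270,240,360),f(d,202,254,300,400)]))
E
```

```text
t 5.73 tcp [ 0.6058 -0.1042  0.0644] yawx -2.79 tilt [0.0025 0.0002] F [0.4 4.1 6.5] M [ 0.77 -0.13  0.1 ] gap 13.3 gf 41.81388258934021 q [-0.35  0.75  1.59  0.    0.81  1.27]
```

View pics/c3.png

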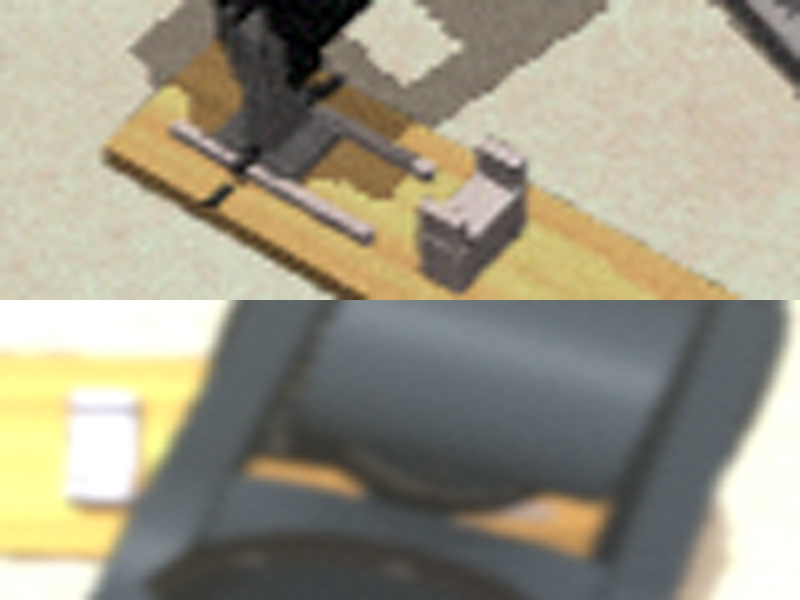

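```bash
python3 - <<'E'
from h import *
c=load('s2.png'); g=c['pixels'].astype(int).sum(2)
w=lambda L,z:toworld(c,[(240+a/6.667-.43,225+b/6.667-.43) for a,b in L],z)
m=w([(218,194),(326,86)],.016); p=w([(236,172),(247,162),(256,152)],.016); e=np.array([.048,.9988])
print(m.round(4),p.round(4)); n=(m[1]-m[0])[:2]; n/=np.linalg.norm(n); t=np.array([n[1],-n[0]])
print('mark dist',np.linalg.norm(m[1]-m[0]),'off', (p[:,:2]-m[0,:2])@t, (p[:,:2]-m.mean(0)[:2])@e, 'mean mark',m.mean(0), (m-m.mean(0))[:,:2]@e)
print(g[246:260,264:286])
E
```

```text
[[ 0.6407 -0.1073  0.016 ]
 [ 0.5702 -0.105   0.016 ]] [[ 0.6276 -0.1082  0.016 ]
 [ 0.6209 -0.1076  0.016 ]
 [ 0.6147 -0.1077  0.016 ]]
mark dist 0.07054392043050081 off [-0.00130639 -0.00098188 -0.00131296] [-0.00097131 -0.00074759 -0.00117296] mean mark [ 0.60549351 -0.10611821  0.016     ] [ 0.00053331 -0.00053331]
[[288 281 262 208 161 212 310 346 240 171 132 159 152 105  97  99 104  94
  123 151 162 173]
 [299 295 281 278 260 204 153 252 318 250 185 136  95  67  33  96 109 117
  146 155 157 155]
 [288 290 296 286 288 283 240 163 181 261 327 216 124  85  68 131 159 148
  154 151 156 152]
 [283 278 286 292 294 286 277 272 209 144 166 120  78  68 145 146 135 158
  165 158 150 139]
 [286 289 285 276 280 295 296 282 280 249 127  65  58 276 337 252 170 128
  160 175 145 118]
 [269 288 284 281 280 294 279 288 289 283 237 137 128 152 223 309 260 194
  154 142 112 132]
 [128 225 272 284 290 282 283 283 288 222 221 192 157 218 181 178 264 308
  331 292 213 178]
 [133 124 171 239 282 284 280 275 195 105  99 256 283 283 268 233 177 177
  255 318 338 318]
 [214 152 110 127 175 263 288 193 103  89 239 290 296 303 297 286 266 210
  161 187 299 337]
 [338 308 220 142 131 137 101  62  77 236 279 288 291 290 289 291 303 301
  255 205 163 220]
 [347 348 347 238 137 121 140 143 176 262 282 276 288 279 284 284 300 296
  305 289 270 199]
 [358 356 351 367 290 190 131 122 134 159 248 278 276 279 281 277 282 292
  296 299 294 298]
 [344 358 369 359 362 356 308 207 130 125 130 179 258 283 277 279 281 292
  283 286 299 296]
 [360 357 359 367 362 358 354 349 266 181 153 132 133 208 259 284 287 283
  287 285 281 288]]
```

Request:
send_rows(
  commands="40 0 0 0 0;40 0 0 0 0;40 0 0 0 0;40 0 0 0 0;40 0 0 -0.5 0;40 0 0 -1 0;40 0 0 -1 0;40 0 0 -1 0;40 0 0 -1 0;40 0 0 -1 0;50 -0.94 -0.75 0 0;50 -0.94 -0.75 0 0;50 -0.94 -0.75 0 0;50 -0.94 -0.75 0 0;50 -0.94 -0.75 0 0;50 -0.94 -0.75 0 0;50 -0.94 -0.75 0 0;50 -0.94 -0.75 0 0;50 -0.94 -0.75 0 0;50 0 0 0 0",
)

```text
t: 7.5
tcp_pos: [0.437, 0.0409, 0.1734]
tool_rot: [1.0, -0.023, -0.003, -0.001]
force: [-0.7, 0.4, -0.3]
finger_gap: 0.584
gripper_force: 0.0
```

```bash
python3 - <<'E'
from h import *
show()
c=snap('scene','s3.png')['pixels']; d=snap('top','t3.png')['pixels']
f=lambda c,y0,y1,x0,x1:cv2.resize(np.clip(c[y0:y1,x0:x1,::-1]*1.7,0,255).astype(np.uint8),(800,300),interpolation=cv2.INTER_CUBIC)
cv2.imwrite('pics/c4.png',np.vstack([f(c,225,270,240,360),f(d,205,250,280,400)]))
E
```

```text
t 7.5 tcp [0.437  0.0409 0.1734] yawx -2.67 tilt [-0.0065  0.0015] F [-0.7  0.4 -0.3] M [ 0.05 -0.01 -0.01] gap 49.9 gf 0.0 q [-0.16  0.39  1.95  0.    0.8   1.45]
```

View pics/c4.png

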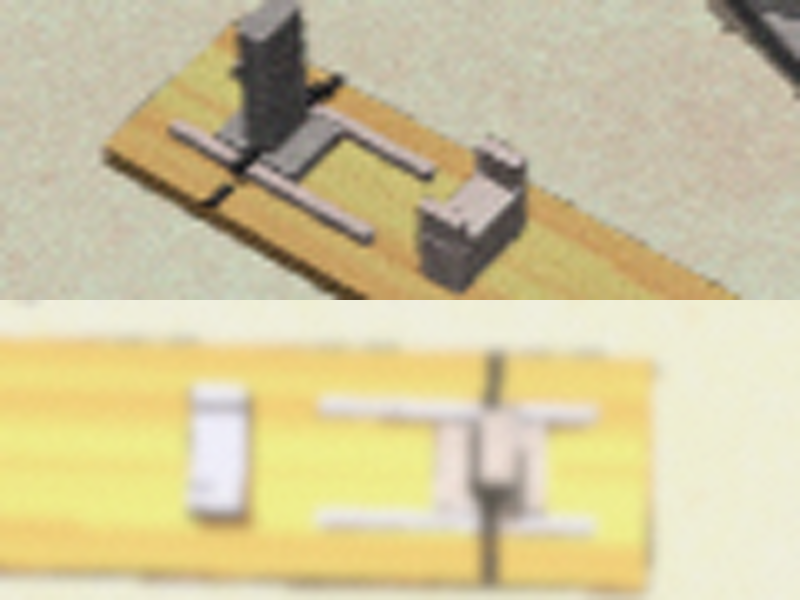

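The pointer now forms one line with the marks in the top view, at crop x≈495 at the top and ≈489 at the bottom. I'll check that at sub-pixel level.

```bash
python3 - <<'E'
from h import *
c=load('t3.png'); g=c['pixels'].astype(float).sum(2)
for y in range(211,251):
    r=g[y,346:362]; b=np.median(r); w=np.clip(b-25-r,0,None)
    print(y, round((w*np.arange(346,362)).sum()/max(w.sum(),1e-6),2), int(w.sum()), r.astype(int))
E
```

```text
211 0.0 0 [401 402 400 400 399 397 397 392 390 391 395 399 401 399 395 393]
212 353.94 8 [382 378 377 378 376 376 364 345 338 348 369 377 372 367 369 365]
213 353.9 111 [356 353 353 352 351 347 324 285 272 296 335 350 347 346 339 341]
214 353.78 195 [341 342 339 341 338 336 304 250 232 273 323 341 342 340 340 335]
215 353.76 217 [340 341 341 341 339 332 302 244 223 272 320 340 344 338 341 342]
216 353.75 216 [342 346 341 345 340 337 304 245 225 274 323 343 344 342 345 341]
217 353.68 208 [348 347 346 346 345 339 305 246 235 284 330 342 345 345 344 345]
218 353.46 210 [357 354 356 351 349 332 294 237 241 298 335 343 345 348 345 348]
219 353.3 242 [375 373 370 366 359 337 281 229 247 307 338 345 351 352 355 356]
220 353.45 277 [398 398 394 389 380 356 297 252 266 317 341 354 370 384 382 382]
221 353.5 140 [399 400 397 393 386 368 332 309 317 341 351 359 380 392 398 399]
222 0.0 0 [369 372 366 363 356 350 351 359 365 369 365 361 365 372 381 378]
223 350.61 31 [346 357 352 342 321 314 351 378 383 379 373 366 360 359 366 354]
224 350.75 85 [364 379 374 358 320 298 341 380 388 383 375 372 
[... 1404 characters left out ...]
40 [338 336 339 335 330 299 241 213 253 306 333 339 338 340 341 337]
243 352.94 251 [337 336 337 336 331 301 240 207 244 307 333 337 334 337 336 337]
244 352.94 250 [338 335 338 335 334 300 242 207 244 307 332 337 337 339 336 340]
245 352.89 237 [327 332 330 333 325 297 238 205 249 304 333 335 338 337 340 338]
246 352.96 164 [310 312 314 312 311 287 239 212 246 299 323 324 327 326 331 328]
247 352.89 63 [299 300 301 296 297 286 256 241 263 290 305 311 311 313 316 318]
248 0.0 0 [334 335 329 327 325 323 316 314 316 324 328 331 332 337 337 337]
249 0.0 0 [380 381 379 377 378 378 379 375 377 376 376 378 379 379 379 379]
250 0.0 0 [401 401 400 398 401 401 401 403 400 403 398 400 399 401 404 401]
```

The pointer is within about 0.5–1 mm of the mark, so the stop is set. Next I'll check my spanner pose by overlaying its outline on both views.

```bash
python3 - <<'E'
from h import *
def pts(x,y,yaw):
    a=np.radians(yaw); ey=np.array([np.cos(a),np.sin(a)]); ex=np.array([ey[1],-ey[0]])
    T=lambda L,z:[np.r_[np.array([x,y])+p*ex+q*ey,z] for p,q in L]
    th=np.linspace(0,2*np.pi,40)
    return [T([(-.009,-.168),(.009,-.168),(.009,.032),(-.009,.032)],.024),T([(-.014,-.188),(.014,-.188),(.014,-.168),(-.014,-.168)],.030),
      T([(.02*np.cos(t),.052+.02*np.sin(t)) for t in th],.030)]
P=pts(.444,.0385,65); out=[]
for f,(y0,x0,h,w) in (('top0.png',(265,240,75,140)),('s1.png',(180,310,75,90))):
    c=load(f); s=800/w if f[0]=='t' else 600/w; s=min(s,800/w,5.7)
    k=cv2.resize(np.clip(c['pixels'][y0:y0+h,x0:x0+w,::-1]*1.6,0,255).astype(np.uint8),None,fx=4,fy=4,interpolation=cv2.INTER_CUBIC)
    k=cv2.copyMakeBorder(k,0,0,0,560-k.shape[1],0)
    for q in P:
        u=(topix(c,np.array(q))-[x0,y0]+.5)*4-.5; cv2.polylines(k,[np.round(u*16).astype(int)],True,(0,0,255),1,cv2.LINE_AA,4)
    out.append(k)
cv2.imwrite('pics/ov.png',np.vstack(out))
E
```

```text
(no output)
```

View pics/ov.png

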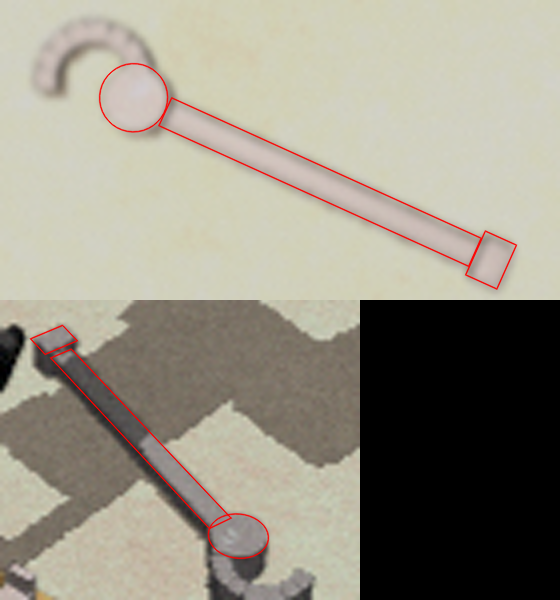

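The outline fits both views to within about 1 mm. I'll turn and centre over the balance point.

Request:
send_rows(
  commands="50 0.3 0.1 0 0;50 0 0 0 -1;50 0 0 0 -1;50 0 0 0 -1;50 0 0 0 -1;50 0 0 0 -1;50 0 0 0 -1;50 0 0 0 -1;50 0 0 0 -1;50 0 0 0 -1;50 0 0 0 -1;50 0 0 0 -1;50 0 0 0 -1;50 0 0 0 -1;50 0 0 0 -1;50 0 0 0 -1;50 0 0 0 -1;50 0 0 0 -0.92;50 0 0 0 0;50 0 0 0 0",
  grip_force=80,
)

```text
t: 9.27
tcp_pos: [0.4499, 0.0352, 0.1735]
tool_rot: [0.845, 0.535, 0.001, 0.001]
force: [-0.1, 0.1, -0.2]
finger_gap: 0.584
gripper_force: 0.0
```

```bash
python3 - <<'E'
from h import *
togo([.444,.0385,.012],65)
E
```

```text
t 9.27 tcp [0.4499 0.0352 0.1735] yawx 64.73 tilt [ 0.0017 -0.0004] F [-0.1  0.1 -0.2] M [ 0.01  0.01 -0.04] gap 49.9 gf 0.0 q [-0.17  0.4   1.93 -0.    0.81  0.27]
shares [ 0.02 -0.35  8.07]
spin -0.07
```

Request:
send_rows(
  commands="40 0 -0.35 0.9 -0.07;40 0 0 0.9 0;40 0 0 0.9 0;40 0 0 0.9 0;40 0 0 0.9 0;40 0 0 0.9 0;40 0 0 0.8 0;40 0 0 0.5 0;40 0 0 0.4 0;40 0 0 0.3 0;40 0 0 0.2 0;40 0 0 0 0;40 0 0 0 0;40 0 0 0 0",
)

```text
t: 10.43
tcp_pos: [0.4423, 0.0391, 0.0218]
tool_rot: [0.843, 0.539, 0.0, 0.0]
force: [-0.7, 0.2, 0.4]
finger_gap: 0.469
gripper_force: 0.0
```

```bash
python3 - <<'E'
from h import *
togo([.444,.0385,.012],65)
E
```

```text
t 10.43 tcp [0.4423 0.0391 0.0218] yawx 65.17 tilt [ 0.0011 -0.0002] F [-0.7  0.2  0.4] M [-0.05  0.01  0.01] gap 40.1 gf 0.0 q [-0.16  0.72  2.04  0.    0.39  0.27]
shares [0.01 0.09 0.49]
spin 0.04
```

Request:
send_rows(
  commands="40 0 0.08 0.25 0;40 0 0 0.2 0;40 0 0 0 0;30 0 0 0 0;20 0 0 0 0;12 0 0 0 0;8 0 0 0 0;8 0 0 0 0;8 0 0 0 0;8 0 0 0 0;8 0 0 0 0",
  grip_force=80,
)

```text
t: 11.35
tcp_pos: [0.4434, 0.0384, 0.0126]
tool_rot: [0.843, 0.538, 0.0, 0.0]
force: [-0.7, -0.2, 6.0]
finger_gap: 0.19
gripper_force: 79.1
```

```bash
python3 - <<'E'
from h import *
togo([.444,.0385,.012],65)
E
```

```text
t 11.35 tcp [0.4434 0.0384 0.0126] yawx 65.16 tilt [0.0003 0.    ] F [-0.7 -0.2  6. ] M [-0.05  0.12 -0.18] gap 16.2 gf 79.1363275051117 q [-0.17  0.74  2.03  0.    0.37  0.27]
shares [0.02 0.02 0.03]
spin 0.04
```

Request:
send_rows(
  commands="8 0 0 -0.1 0;8 0 0 -0.2 0;8 0 0 -0.3 0;8 0 0 -0.4 0;8 0 0 0 0;8 0 0 0 0;8 0 0 0 0",
)

```text
t: 11.93
tcp_pos: [0.4434, 0.0384, 0.0325]
tool_rot: [0.843, 0.539, 0.0, 0.0]
force: [1.0, -0.3, -5.8]
finger_gap: 0.188
gripper_force: 78.5
```

```bash
python3 - <<'E'
from h import *
s,r=show(); print('moment in tool', r.T@s['ft_torque'])
E
```

```text
t 11.93 tcp [0.4434 0.0384 0.0325] yawx 65.18 tilt [ 0.0004 -0.0001] F [ 1.  -0.3 -5.8] M [0.03 0.04 0.02] gap 16.1 gf 78.45991015434265 q [-0.17  0.7   2.03 -0.    0.42  0.27]
moment in tool [ 0.05006798  0.01147615 -0.0174324 ]
```

Request:
send_rows(
  commands="8 0 0 -0.4 0;8 0 0 -0.7 0;8 0 0 -0.8 0;8 0 0 -0.8 0;8 0 0 -0.8 0;8 0 0 -0.8 0;8 0 0 -0.8 0;8 0 0 -0.6 0;8 0 0 -0.3 -0.2;8 0 0 0 -0.5;8 0 0 0 -0.6;8 0 0 0 -0.7;8 0 0 0 -0.7;8 0 0 0 -0.7;8 0 0 0 -0.7;8 0 0 0 -0.6;8 0 0 0 -0.5;8 0 0 0 -0.32;8 0 0 0 0;8 0 0 0 0",
)

```text
t: 13.6
tcp_pos: [0.4429, 0.0385, 0.1521]
tool_rot: [0.724, 0.69, -0.0, -0.0]
force: [0.2, 0.5, -5.6]
finger_gap: 0.191
gripper_force: 78.6
```

Request:
send_rows(
  commands="8 0.1 0.2 0 0;8 0.2 0.4 0 0;8 0.26 0.6 0 0;8 0.3 0.7 0 0;8 0.3 0.7 0 0;8 0.3 0.7 0 0;8 0.3 0.7 0 0;8 0.3 0.7 0 0;8 0.3 0.7 0 0;8 0.3 0.7 0 0;8 0.3 0.7 0 0;8 0.3 0.7 0 0;8 0.2 0.5 0 0;8 0.2 0.4 0 0;8 0.1 0.27 0 0;8 0.1 0.1 0 0;8 0 0 0 0;8 0 0 0 0;8 0 0 0 0",
)

```text
t: 15.18
tcp_pos: [0.6214, 0.107, 0.1521]
tool_rot: [0.724, 0.69, -0.001, -0.0]
force: [-0.2, 0.4, -6.0]
finger_gap: 0.187
gripper_force: 78.7
```

```bash
python3 - <<'E'
from h import *
togo([.614,.1015,.0966],87.25)
E
```

```text
t 15.18 tcp [0.6214 0.107  0.1521] yawx 87.25 tilt [-0.0015 -0.0001] F [-0.2  0.4 -6. ] M [-0.03 -0.    0.02] gap 15.9 gf 78.65052223205566 q [-0.01  0.64  1.49 -0.    1.01  0.04]
shares [-0.29 -0.35  2.78]
spin -0.0
```

Request:
send_rows(
  commands="8 -0.15 -0.2 0 0;8 -0.14 -0.15 0.2 0;8 0 0 0.3 0;8 0 0 0.4 0;8 0 0 0.4 0;8 0 0 0.4 0;8 0 0 0.4 0;8 0 0 0.3 0;8 0 0 0.2 0;8 0 0 0.18 0;8 0 0 0 0;8 0 0 0 0;8 0 0 0 0;8 0 0 0 0",
)

```text
t: 16.35
tcp_pos: [0.6154, 0.1017, 0.0973]
tool_rot: [0.724, 0.69, 0.0, 0.0]
force: [0.6, -1.1, -5.2]
finger_gap: 0.186
gripper_force: 78.7
```

```bash
python3 - <<'E'
from h import *
togo([.614,.1015,.0966],87.25)
def pts(x,y,yaw,z):
    a=np.radians(yaw); ey=np.array([np.cos(a),np.sin(a)]); ex=np.array([ey[1],-ey[0]])
    T=lambda L,h:[np.r_[np.array([x,y])+p*ex+q*ey,z+h] for p,q in L]
    th=np.linspace(0,2*np.pi,40)
    return [T([(-.009,-.168),(.009,-.168),(.009,.032),(-.009,.032)],.024),T([(-.014,-.188),(.014,-.188),(.014,-.168),(-.014,-.168)],.030),
      T([(.02*np.cos(t),.052+.02*np.sin(t)) for t in th],.030)]
P=pts(.614,.1015,87.25,.084); out=[]
for n,(y0,x0,h,w) in (('top',(190,200,70,190)),('scene',(190,240,135,190))):
    c=snap(n,n+'5.png')
    k=cv2.resize(np.clip(c['pixels'][y0:y0+h,x0:x0+w,::-1]*1.7,0,255).astype(np.uint8),None,fx=2.9,fy=2.9,interpolation=cv2.INTER_CUBIC)
    for q in P:
        u=(topix(c,np.array(q))-[x0,y0]+.5)*2.9-.5; cv2.polylines(k,[np.round(u*16).astype(int)],True,(0,0,255),1,cv2.LINE_AA,4)
    out.append(k)
cv2.imwrite('pics/fin.png',np.vstack(out))
E
```

```text
t 16.35 tcp [0.6154 0.1017 0.0973] yawx 87.26 tilt [ 0.0012 -0.    ] F [ 0.6 -1.1 -5.2] M [-0.02  0.03  0.02] gap 15.9 gf 78.67633581161499 q [-0.02  0.71  1.55 -0.    0.89  0.03]
shares [-0.01 -0.07  0.03]
spin 0.0
```

View pics/fin.png

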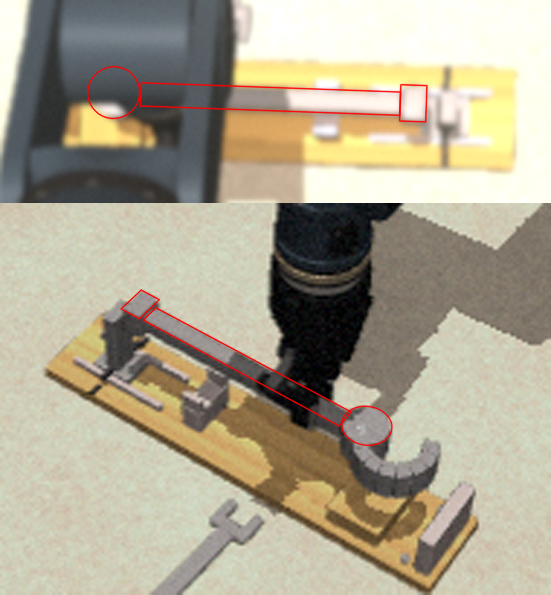

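The overlay fits in both views. The tail block sits at (413,103) and the hub at (366,426), so the spanner is level and lined up, and the stop pointer is still on its marks at (446,75–160). I'll make one small correction, let it settle, and hand in.

Request:
send_rows(
  commands="8 0 -0.05 0 0;8 0 0 0 0;8 0 0 0 0;8 0 0 0 0;8 0 0 0 0;8 0 0 0 0;8 0 0 0 0;8 0 0 0 0",
)

```text
t: 17.12
tcp_pos: [0.614, 0.1017, 0.0967]
tool_rot: [0.724, 0.69, -0.0, -0.0]
force: [0.4, 0.5, -5.0]
finger_gap: 0.189
gripper_force: 78.7
```

```bash
python3 - <<'E'
from h import *
s,r=show(); print(abs(s['qd']).max())
if abs(s['qd']).max()<.02 and s['gripper_force']>60: print(sign_off())
E
```

```text
t 17.12 tcp [0.614  0.1017 0.0967] yawx 87.25 tilt [-0.  0.] F [ 0.4  0.5 -5. ] M [ 0.03 -0.01  0.03] gap 16.1 gf 78.67577075958252 q [-0.02  0.71  1.55  0.    0.89  0.03]
0.0020726784046646235
the job is handed in; nothing more can be done
None
```

I pulled the end stop out to its mark (within about 1 mm by the cameras), and the spanner is held still and level about 5 cm above its place in the cradle; handed in at 17.1 s.

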